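Unlatch the e-bike battery and set it in the charging tray

ROBOT

A 6-joint arm with a two-finger parallel gripper is mounted at the origin on the work surface. World frame = base frame: x ahead of the robot, y to its left, z up, the work surface at z = 0. Lengths are in m, angles in rad, forces in N, time in s.
With the tool pointing down it reaches from about 0.35 to 0.975 m from the base axis. Payload 4.9 kg.
Tool frame: the origin (TCP) lies at the very end of the fingers, on their centre line; the grasp point (between the pads) lies 19 mm behind it; x points along the fingers, z is the direction in which the jaws open and shut, and the axes are right-handed (so a half turn about x gives the same grasp; the last joint's range is limited). The gripper opens to 85 mm and grips with 20 to 120 N. Pads are 22 mm wide; open, the fingers measure 114 mm over their backs; the gripper's body (76 mm by 85 mm) begins 54 mm behind the grasp point. The pads swing forward as they close: fully open they stand 13 mm farther back than shut.
Start: joints at [1.067, 0.053, 1.613, -0, 1.476, -0.119], TCP at [0.235, 0.579, 0.194] pointing down, gripper open.
Joint ranges: [-3.01, 3.01], [-1.01, 2.22], [0.06, 2.58], [-1.02, 4.17], [0.09, 2.62], [-3.14, 3.14]. Speed limits (rad/s): [2.57, 2.57, 3.14, 3.14, 3.14, 3.14].

INTERFACE

Orientations are given as a rotation vector (axis times angle).
In Python, from station import ctrl, imaging gives the robot as it stands. The module is installed in compiled form; this text tells all that it offers.
- The arm moves only by the shell command python3 -m jog 'ROWS' [FORCE]. ROWS is JSON, a list that holds one entry, the list of rows, each a list of 5 numbers: the shift along the tool's x, y, z in m, then the turn about the tool's x in rad, then the closure, from -1 (fully open) to 1 (shut). A call has 1 to 12 rows; each row is the pose to reach, as a shift and turn from the pose measured when the call began, along the tool's axes at that moment; what a row does not reach only later rows make up. A row lasts 1/10 s, in which the tool goes at most 50 mm and 8.59 degrees, less where a joint would pass 70% of its speed; a pose out of reach is approached as far as the arm can. A call with a gripper value outside its range is refused whole. The fingers move at their own pace and stop on an object; FORCE is the grip in N (left out, the last holds). Time passes only in rows, so rows that repeat a pose let the fingers close. It gives the time, the measured TCP pose, the force and the opening at its end, in the units of the state.
- ctrl.get_obs(): the state, without advancing time (a new reading comes with each control period).
- imaging.get_image(name): name is "scene" or "top" or "wrist"; returns a dict with "color" (384x512x3 uint8, red, green, blue), "intrinsics" (3x3 intrinsics, pixels), "R" (3x3) and "t" (3): a world point X has camera coordinates R X + t. Camera axes: x right, y down, z forward; pixel columns grow to the right and rows downward; lengths in m; the calibration is good to about 2 mm. A picture is of the moment at which its call begins. There is no depth.
- ctrl.finish_job(): hands the job in, once; it reports no verdict.
The state is a dict: "t": time; "q": joint angles; "dq": joint speeds; "effort": joint torques, N m; "tool_pos": TCP position; "tool_rot": TCP orientation; "contact_force": force on the tool from outside, world axes, zero at the start; "wrist_torque": the same for the moment, N m; "opening": finger opening in m.
Only numpy, scipy, OpenCV 4.12 (cv2) and the standard library are available. Lean on these libraries where they do the work, as an engineer would, in place of code of your own. Each camera call takes 0.05 s, during which the arm holds its last target.

TASK

Unlock the e-bike battery from its dock: squeeze the two orange tabs of the black collar together, keep them squeezed while you turn the collar anticlockwise (seen from above) until you feel it meet its stop, without straining against the stop, and let go so that both tabs spring out again. Then lift the battery out by its handle and lay it flat and lengthwise inside the blue charging tray, setting it down gently, and let go of it. Leave the other things on the bench alone.

Things in the scene. Friction and masses are not known exactly. Their poses are not given: they have to be found in the camera images.
- dock: Battery dock fixed to the bench: steel plate 104 (x) x 255 (y) x 8 mm. Origin at bench height; the battery's centre is 14 mm to its -y, the latch axis 105 mm to its +y. The battery stands 8 mm above the bench in a pocket with black walls up to 33 mm above the bench, with 2 mm of play around it, so it must be lifted straight up.
- latch: Fixed grey latch post of 70 mm diameter, 92 mm high, on the dock's +y end, that carries the collar; origin on the vertical latch axis at bench height; same yaw as the dock. The strength of the latch: the pawls and the stop inside it break when forced with more than 25 N, about 0.5 N m on the collar.
- collar_grip (a point): Point on the vertical axis of the black collar (43 mm across, 93 to 135 mm above the bench), 116 mm above the bench: mid-height of the tabs. Two orange tabs stand on its +x and -x sides, each 16 mm wide, 34 mm high (99 to 133 mm above the bench); outer faces 64 mm apart when out, 48 mm when fully pressed. It turns with the collar. The grey post under it is 92 mm high.
- collar (a joint): Turn of the collar, rad: 0 locked, grows anticlockwise seen from above, against about 0.06 N m of friction. The open notch with its firm stop lies somewhere from 0.9 to 1.45 rad, different in every dock and hidden, so it must be felt. Only in the last 0.1 rad before the stop can the tabs spring out again; short of that the ring holds them in.
- tab_a (a joint): How far the tab on the collar's +x side is pressed in, m: 0 out (latched), 0.008 fully in; spring 3 N at 0 to 8 N fully in. The collar turns only while both tabs are in by 0.004 or more; with either one out it is blocked, so the squeeze must be centred to about 1.5 mm. 20 to 40 N of grip holds both in.
- tab_b (a joint): The same for the tab on the -x side.
- pack_mid (a point): Centre of the black battery pack, 70 (x) x 150 (y) x 54 mm high, 0.6 to 0.95 kg, without the handle. z up. Starts in the dock, its top 62 mm above the bench.
- pack_handle (a point): Centre of the battery's grey handle bar, 57 mm above pack_mid: 16 mm wide (x), 70 mm long (y), 14 mm high, on two posts 14 mm wide; 23 mm free under it. Pinch it across x, from above.
- pack: The battery pack, origin at the centre of its underside, axes as pack_mid.
- tray_floor (a point): Centre of the inner floor of the fixed blue charging tray, 5 mm above the bench; inside 100 (x) x 180 (y) mm, walls up to 18 mm above the bench and 5 mm thick. A low grey socket is drawn on its +x side.
- tray: The charging tray; origin on the bench below tray_floor, same axes.
- wrench: Steel wrench 180 mm long lying on the bench: leave alone.
- oiler: Small oil bottle 44 mm across, 120 mm high: leave standing.
- sprocket: Steel sprocket 78 mm across, 10 mm high, lying on the bench: leave alone.
- bar_tip (a point): Tip of the orange latch bar that turns with the collar: it points to the collar's -y, 56 mm from the axis, 14 mm wide, 65 to 73 mm above the bench. Locked, it lies 12 mm over the battery's end, 3 mm above it, and keeps it in the dock.
Mind the look-alikes: they are no part of the job. Leave any green, red or yellow look-alike of the pack alone.

How it is judged:
On the way, in this order (a step that is already met when the one before it is completed fails the run):
1. the collar is turned to its open notch and both tabs have sprung out there (value of joint collar above 0.75 rad and value of joint each of tab_a, tab_b below 0.002 m), for 0.2 s.
2. the battery is lifted clear of the dock's pocket (z of pack in the frame of dock above 0.04 m), for 0.1 s.
At the end, for the whole second after the job is handed in: The collar stands in its open notch with both tabs out (less than 2 mm pressed in), and the battery lies flat and at rest on the floor of the tray, upright, inside its walls (centre within 30 mm of the tray's centre, lengthwise along it, either way round), let go (all of step 1 and horizontal distance between pack and tray below 0.03 m and z of pack in the frame of tray below 0.009 m and angle between pack's own z axis and vertical below 0.06 rad and angle between the y axis of pack and the y axis of tray, either way round below 0.3 rad and linear speed of pack below 0.02 m/s); the robot touches nothing.
It fails at once if the latch's pawls or stop are forced with more than 25 N (contact force between latch and dock above 25 N).
It fails at once if the battery is pulled against the latch bar with more than 15 N (contact force between pack and latch above 15 N).
It fails at once if the battery is dropped or slammed into the tray (faster than 0.4 m/s within 40 mm of its floor) (linear speed of pack above 0.4 m/s and z of pack in the frame of tray below 0.045 m and horizontal distance between pack and tray below 0.1 m).
It fails at once if the wrench, the oil bottle or the sprocket is moved more than 30 mm, or the bottle tipped (distance of any of wrench, oiler, sprocket from where it was at the start of the episode above 0.03 m or angle between oiler's own z axis and vertical above 0.5 rad).
It also fails if it takes over 61 s, if anything falls off the work surface, if the arm or the gripper's body presses on something with over 40 N, if the wrist force passes 120 N, or if a joint passes its speed limit or range.

## Working session

There is one attempt and no reset: what is moved stays moved. The work goes in short steps, Python scripts to look and compute and a shell command to move; the robot and the scene stay as the last step left them, time stands still between calls to the robot, and variables do not carry over. Pictures are saved under pics/ and viewed, and the job is handed in when it is done.

```bash
mkdir -p pics; python3 - <<'E'
from station import ctrl, imaging
import cv2
o=ctrl.get_obs()
print(o)
for n in ("scene","top","wrist"):
    d=imaging.get_image(n)
    print(n,d["intrinsics"].tolist(),d["R"].tolist(),d["t"].tolist())
    cv2.imwrite(f"pics/{n}0.png",cv2.cvtColor(d["color"],cv2.COLOR_RGB2BGR))
E
```

```text
{'t': 0.0, 'q': array([ 1.06697401e+00,  5.33555571e-02,  1.61428222e+00,  2.83753489e-05,
        1.47597002e+00, -1.19005528e-01]), 'dq': array([-5.89079224e-04,  1.43410591e-03, -5.27858066e-04,  1.65120558e-04,
        7.32850626e-05, -7.29354268e-04]), 'effort': array([ 1.16829406e-04, -3.93687022e+01, -3.70172346e+01, -1.48331828e-04,
        7.25083562e-03,  2.38424337e-05]), 'tool_pos': array([0.23428051, 0.5786915 , 0.19267092]), 'tool_rot': array([-0.92221214,  1.36887994,  0.92073695]), 'contact_force': array([-0.50411409,  0.20120014, -0.42256121]), 'wrist_torque': array([ 0.02512307,  0.0695542 , -0.01766768]), 'opening': 0.08540692104963651}
scene [[354.11732254947816, 0.0, 259.21877007821905], [0.0, 354.11732254947816, 189.42694622050115], [0.0, 0.0, 1.0]] [[-0.20309881411834896, 0.9791319541787934, 0.0071755145973781504], [0.5244276778923387, 0.11496338177906859, -0.8436581247818155], [-0.8268775498005551, -0.16758292620651127, -0.5368328235865364]] [-0.012473670888626621, -0.20057657837116605, 1.4335429220521756]
top [[392.68974400948093, 0.0, 256.5669392055653], [0.0, 392.68974400948093, 193.0648216373071], [0.0, 0.0, 1.0]] [[-0.013431253016750888, -0.9998978903784037, -0.004879575721089783], [-0.9975523030431376, 0.013734334073359092, -0.06856216712512299], [0.0686221839912717, 0.003946756184412208, -0.9976349126709073]] [0.13915069003718808, 0.5386057239073754, 1.1652057188177025]
wrist [[291.13741460473324, 0.0, 257.9827420030891], [0.0, 291.13741460473324, 190.06956224356443], [0.0, 0.0, 1.0]] [[0.3748656146416281, 0.9270771617851663, -0.0019253715787273887], [0.8799832330585772, -0.3551680296226205, 0.31541271418533634], [0.2917280934279893, -0.11993167567555782, -0.9489526398480194]] [-0.6234232014236457, -0.04048920158523314, 0.3805093373262196]
```

View pics/scene0.png

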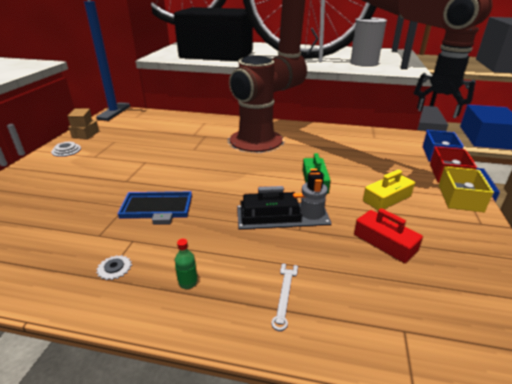

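View pics/top0.png

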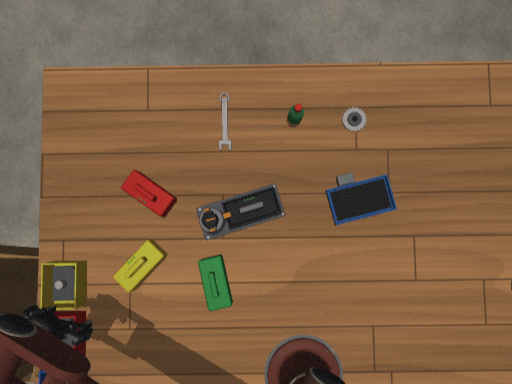

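View pics/wrist0.png

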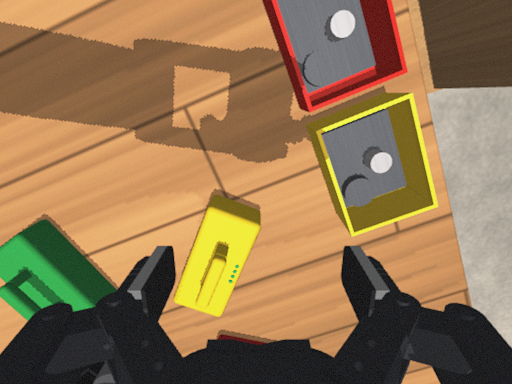

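The top view shows the dock at about (240,212), with the collar at (211,219). The tray is at (361,200), the wrench at (225,120), the oiler at (295,115) and the sprocket at (354,119). The green, red and yellow packs are look-alikes. I'll enlarge crops next.

```bash
python3 - <<'E'
import cv2
im=cv2.imread("pics/top0.png")
cv2.imwrite("pics/top0c.png",cv2.resize(im[175:250,185:295],None,fx=7,fy=7,interpolation=cv2.INTER_CUBIC))
cv2.imwrite("pics/top0t.png",cv2.resize(im[165:235,315:405],None,fx=8,fy=8,interpolation=cv2.INTER_CUBIC))
E
```

```text
(no output)
```

View pics/top0c.png

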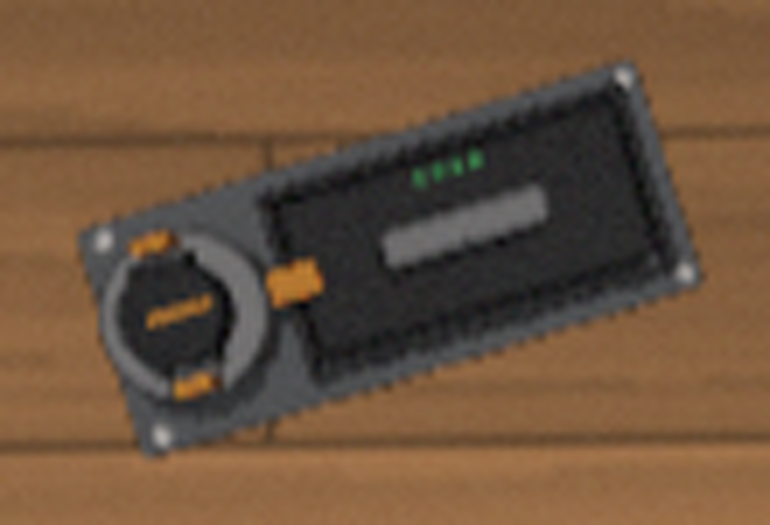

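View pics/top0t.png

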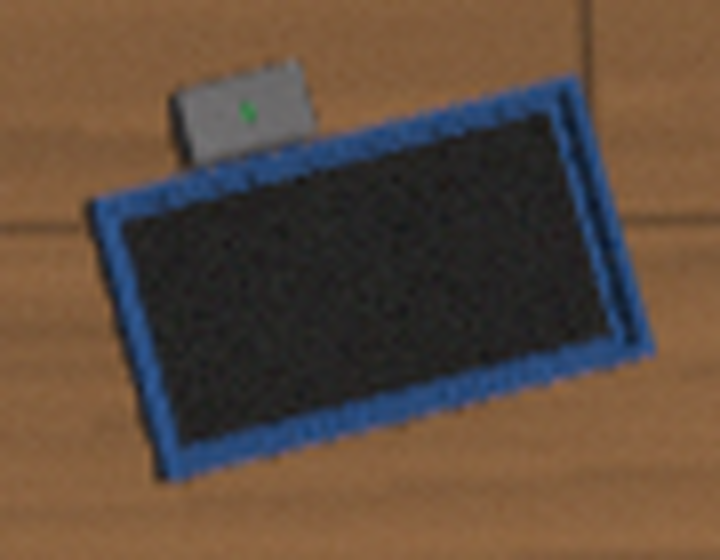

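```bash
cat > h.py <<'E'
import numpy as np, cv2
from scipy.spatial.transform import Rotation as Ro
from scipy.optimize import least_squares
def ray(d,u,v,z):
    K,R,t=map(np.asarray,(d["intrinsics"],d["R"],d["t"]))
    r=R.T@np.linalg.inv(K)@[u,v,1]; c=-R.T@t
    return c+r*(z-c[2])/r[2]
def proj(d,X):
    K,R,t=map(np.asarray,(d["intrinsics"],d["R"],d["t"]))
    p=(np.asarray(X)@R.T+t)@K.T
    return p[:,:2]/p[:,2:]
def rect(P,lx,ly):
    # P corners as (±x,±y) matched list [(+,+y),(+,-y),(-,-y),(-,+y)]
    L=np.array([[1,1],[1,-1],[-1,-1],[-1,1]])*[lx/2,ly/2]
    def f(p):
        c,s=np.cos(p[2]),np.sin(p[2]); return (L@np.array([[c,s],[-s,c]])+p[:2]-P).ravel()
    r=least_squares(f,[*P.mean(0),0.3]); return r.x,np.abs(r.fun).max()
E
python3 - <<'E'
from h import *
from station import ctrl,imaging
d=imaging.get_image("top")
def crop(p,s,o): return [((a+.5)/s-.5+o[0],(b+.5)/s-.5+o[1]) for a,b in p]
D=crop([(78,232),(630,62),(703,283),(150,455)],7,(185,175))
P=np.array([ray(d,*p,.008)[:2] for p in D]); print(P); print("dock",rect(P,.104,.255))
x=rect(P,.104,.255)[0]
c,s=np.cos(x[2]),np.sin(x[2]); print("latch", x[:2]+.105*np.array([-s,c]),"pack",x[:2]-.014*np.array([-s,c]))
T=crop([(90,203),(578,75),(653,350),(172,480)],8,(315,165))
P=np.array([ray(d,*p,.018)[:2] for p in T]);print("tray",rect(P,.110,.190))
tb=crop([(152,243),(194,385),(178,310)],7,(185,175))
for p,z in zip(tb,(.133,.133,.135)): print("tab",ray(d,*p,z))
hb=crop([(467,227)],7,(185,175)); print("handle",ray(d,*hb[0],.099))
o=ctrl.get_obs(); print(Ro.from_rotvec(o["tool_rot"]).as_matrix(), o["tool_pos"])
E
```

```text
[[0.49914118 0.31726965]
 [0.56986843 0.07660085]
 [0.47338997 0.04660285]
 [0.40252038 0.28645366]]
dock (array([0.48622999, 0.18173175, 0.28918709]), np.float64(0.0026547782467252756))
latch [0.45628681 0.28237173] pack [0.49022241 0.16831309]
tray (array([ 0.51788037, -0.18298032,  0.24597254]), np.float64(0.001554262549968377))
tab [0.49029198 0.26859476 0.133     ]
tab [0.43516372 0.25259347 0.133     ]
tab [0.46418954 0.25838632 0.135     ]
handle [0.49597612 0.14682894 0.099     ]
[[-6.29165427e-04 -9.26879317e-01  3.75358942e-01]
 [-1.15936073e-03  3.75359440e-01  9.26878604e-01]
 [-9.99999130e-01  1.47983556e-04 -1.31075067e-03]] [0.23439133 0.57890614 0.19311225]
```

```bash
python3 -m jog '[[[0,-0.05,-0.03,0.13,-1],[0,-0.09,-0.056,0.26,-1],[0,-0.13,-0.082,0.39,-1],[0,-0.17,-0.107,0.52,-1],[0,-0.21,-0.133,0.65,-1],[0,-0.25,-0.158,0.78,-1],[0,-0.29,-0.183,0.90,-1],[0,-0.331,-0.209,0.90,-1],[0,-0.331,-0.209,0.90,-1],[0,-0.331,-0.209,0.90,-1],[0,-0.331,-0.209,0.90,-1]]]' 30
python3 - <<'E'
from h import *
from station import ctrl,imaging
o=ctrl.get_obs(); print(o["t"],o["q"],o["tool_pos"],Ro.from_rotvec(o["tool_rot"]).as_matrix())
for n in ("wrist","scene"):
    d=imaging.get_image(n); cv2.imwrite(f"pics/{n}1.png",cv2.cvtColor(d["color"],cv2.COLOR_RGB2BGR))
    np.savez(n+"1.npz",**d)
E
```

```text
t: 1.3
tool_pos: [0.4622, 0.2616, 0.1931]
tool_rot: [-0.226, 1.56, 0.225]
contact_force: [-0.7, -0.1, 0.7]
opening: 0.0855
1.3 [ 3.75102465e-01 -1.72079647e-01  1.82943723e+00 -3.98245903e-04
  1.48573171e+00  8.83051507e-02] [0.46215434 0.26158042 0.1931333 ] [[-1.24719259e-03 -2.82914877e-01  9.59144211e-01]
 [-9.17533209e-04  9.59144877e-01  2.82913880e-01]
 [-9.99998801e-01 -5.27198570e-04 -1.45582218e-03]]
```

View pics/wrist1.png

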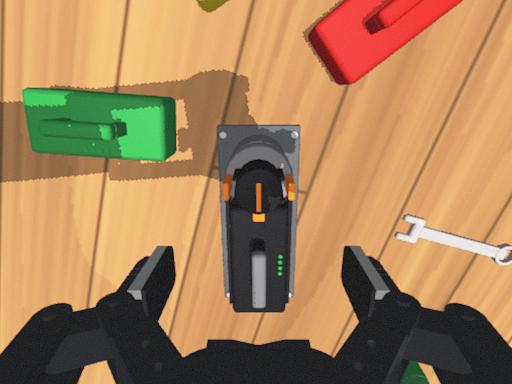

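View pics/scene1.png

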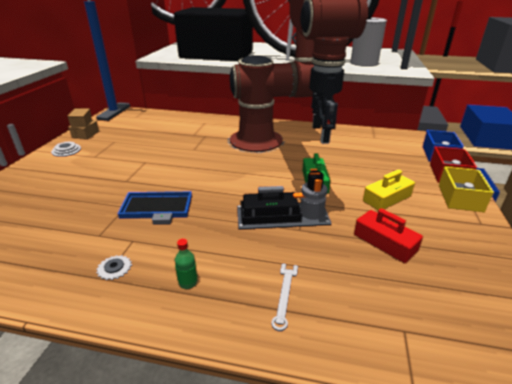

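```bash
python3 - <<'E'
from h import *
w=dict(np.load("wrist1.npz")); s=dict(np.load("scene1.npz"))
pts=[[.4622,.2616,.193],[.463,.2606,.135],[.463,.2606,.093],[.496,.147,.099]]
print(proj(s,pts),proj(w,pts))
im=cv2.imread("pics/wrist1.png"); cv2.imwrite("pics/wrist1c.png",cv2.resize(im[120:320,200:320],None,fx=4,fy=4,interpolation=cv2.INTER_CUBIC)[:600])
im=cv2.imread("pics/scene1.png"); cv2.imwrite("pics/scene1c.png",cv2.resize(im[130:240,225:345],None,fx=5,fy=5,interpolation=cv2.INTER_CUBIC))
E
```

```text
[[318.4451354  153.80110325]
 [315.91293543 173.62579544]
 [314.46585413 187.10810677]
 [270.98937977 186.77452704]] [[259.4255353  219.97109868]
 [259.77279445 193.48814296]
 [259.59414029 179.76317593]
 [258.92867153 283.5188914 ]]
```

View pics/wrist1c.png

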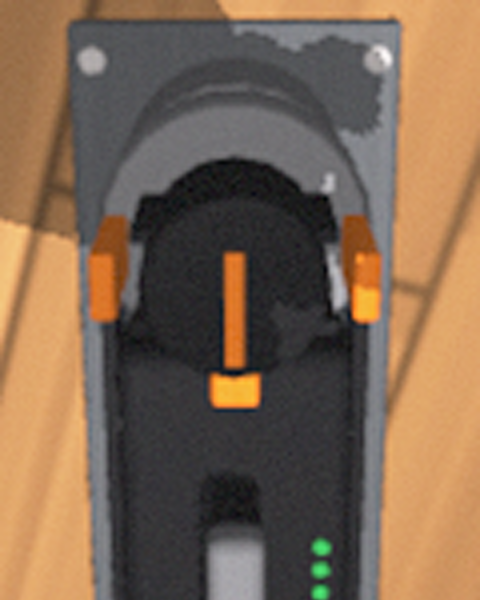

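View pics/scene1c.png

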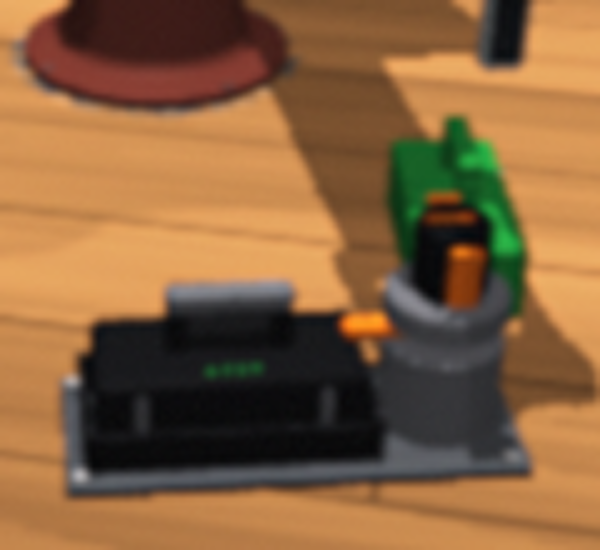

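The two tab tops are centred at about (226,192) and (291.5,192) in the wrist picture. Their midpoint is within 1 mm of the finger centre line, so I'll go straight down and squeeze gently.

```bash
python3 -m jog '[[[0.03,0,0,0,-1],[0.06,0,0,0,-1],[0.085,0,0,0,-1],[0.093,0,0,0,-1],[0.093,0,0,0,-1],[0.093,0,0,0,-1]]]' 25
python3 - <<'E'
from h import *
from station import ctrl,imaging
o=ctrl.get_obs(); print(o["t"],o["tool_pos"],o["contact_force"])
d=imaging.get_image("wrist"); im=cv2.cvtColor(d["color"],cv2.COLOR_RGB2BGR); np.savez("wrist2.npz",**d)
cv2.imwrite("pics/wrist2.png",cv2.resize(im[100:384,100:412],None,fx=2,fy=2,interpolation=cv2.INTER_CUBIC))
E
```

```text
t: 2.0
tool_pos: [0.4625, 0.2628, 0.1016]
tool_rot: [-0.227, 1.558, 0.227]
contact_force: [0.0, 0.0, 1.2]
opening: 0.0852
2.0 [0.46246547 0.26278838 0.1016387 ] [0.04953439 0.02883486 1.20939128]
```

View pics/wrist2.png

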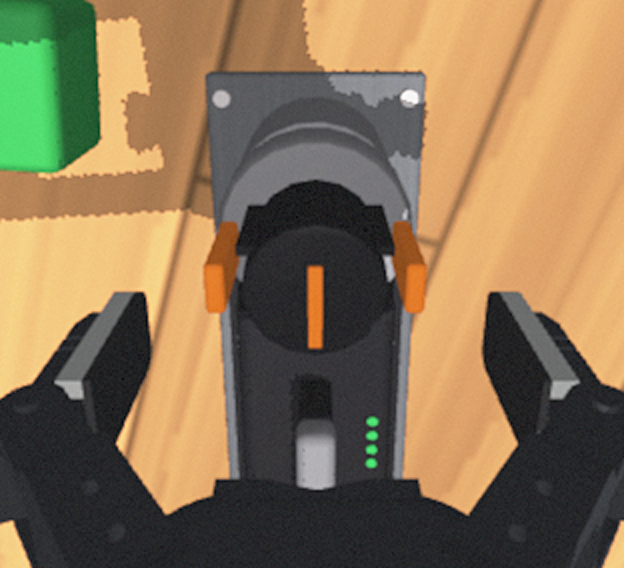

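```bash
python3 - <<'E'
from h import *
from station import ctrl
d=dict(np.load("wrist2.npz")); o=ctrl.get_obs(); M=Ro.from_rotvec(o["tool_rot"]).as_matrix();p=o["tool_pos"]
print(M)
q=[p+M@np.array([x,y,z]) for x in(-.013,) for z in(-.0425,.0425) for y in(-.011,0,.011)]
q+=[p,p+M@[-.0315,0,.0285],p+M@[-.0315,0,-.0285],p+M@[-.0335,0,0]]
print((proj(d,q)-[100,100])*2)
for uv in ((214,288),(415,288),(315,307)): print(ray(d,uv[0]/2+100-.25,uv[1]/2+100-.25,.133 if uv[0]!=315 else .135))
E
```

```text
[[ 1.87589168e-03 -2.84855780e-01  9.58568550e-01]
 [ 1.05155343e-04  9.58570288e-01  2.84856090e-01]
 [-9.99998235e-01 -4.33560565e-04  1.82812814e-03]]
[[187.77642383 289.03638613]
 [185.37816638 257.98534648]
 [182.88736868 225.73615741]
 [452.4903579  289.38312531]
 [455.10368952 258.32590334]
 [457.81790253 226.06979189]
 [319.9921605  241.03436389]
 [420.60351824 287.03939966]
 [220.5960064  286.77811763]
 [320.62944239 290.38575537]]
[0.43359443 0.25354663 0.133     ]
[0.48875308 0.26996563 0.133     ]
[0.4627339  0.25700893 0.135     ]
```

```bash
python3 - <<'E'
from h import *
from station import ctrl,imaging
s=imaging.get_image("scene"); t=imaging.get_image("top"); o=ctrl.get_obs(); M=Ro.from_rotvec(o["tool_rot"]).as_matrix();p=o["tool_pos"]
for n,d,(u,v,w,h),f in(("s3",s,(265,110,100,100),6),("t3",t,(170,160,100,90),6)):
    im=cv2.cvtColor(d["color"],cv2.COLOR_RGB2BGR); c=cv2.resize(im[v:v+h,u:u+w],None,fx=f,fy=f,interpolation=cv2.INTER_CUBIC)
    q=[p]+[p+M@np.array([-.013,y,z]) for z in(-.0425,.0425) for y in(-.011,.011)]
    for k in ((proj(d,q)-[u,v]+.5)*f): cv2.circle(c,tuple(int(a) for a in k),3,(255,255,0),-1)
    cv2.imwrite(f"pics/{n}.png",c)
E
```

```text
(no output)
```

View pics/s3.png

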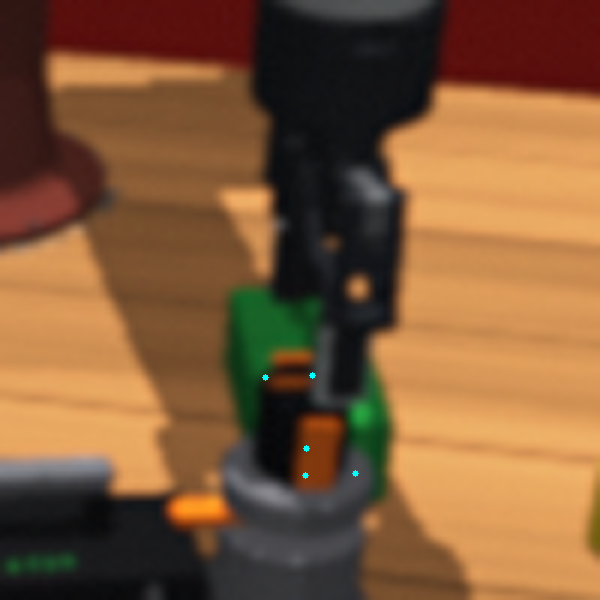

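View pics/t3.png

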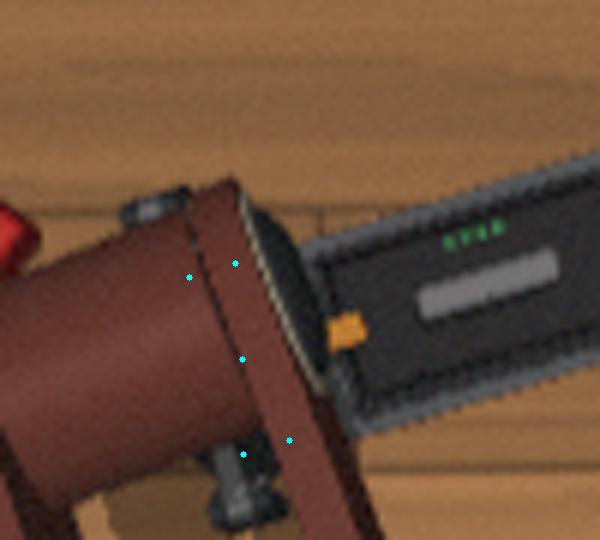

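```bash
python3 - <<'E'
from h import *
from station import ctrl,imaging
s=imaging.get_image("scene"); w=imaging.get_image("wrist"); o=ctrl.get_obs(); M=Ro.from_rotvec(o["tool_rot"]).as_matrix();p=o["tool_pos"]
def tri(a,b):
    f=lambda X: np.r_[proj(s,[X])[0]-a, proj(w,[X])[0]-b]
    r=least_squares(f,p); return M.T@(r.x-p), r.fun
print(tri((321.5,177),(342.3,263.3)))
print(tri((265+295/6,160),(173.7,263.3)))
print(np.linalg.norm(o['q']),o['q'],p)
# FK check on camera: camera centre in tool frame
print(M.T@(-w["R"].T@w["t"]-p), M.T@(w["R"].T@[0,0,1]))
E
```

```text
(array([-0.05015219, -0.00149628,  0.0426314 ]), array([-1.15461825, -0.71078529,  0.12722688, -0.24749532]))
(array([-5.26600841e-02, -2.80263572e-05, -4.31555322e-02]), array([-0.42919347, -0.44761158,  0.05552789, -0.09299166]))
2.3609306018917757 [ 3.76151215e-01 -9.57770594e-02  1.91711950e+00 -6.71800756e-04
  1.31916892e+00  8.81819033e-02] [0.46269085 0.26229882 0.10161966]
[-0.18017652  0.08123141 -0.00083466] [ 9.48878518e-01 -3.15641047e-01  5.36651417e-04]
```

Two cameras agree that the open fingertips sit about 50 mm behind the reported TCP, not 13 mm. I'll back off and check the geometry with the jaws shut.

```bash
python3 -m jog '[[[-0.04,0,0,0,-1],[-0.07,0,0,0,0],[-0.07,0,0,0,1],[-0.07,0,0,0,1],[-0.07,0,0,0,1],[-0.07,0,0,0,1],[-0.07,0,0,0,1],[-0.07,0,0,0,1]]]' 25
python3 - <<'E'
from h import *
from station import ctrl,imaging
s=imaging.get_image("scene"); w=imaging.get_image("wrist"); o=ctrl.get_obs(); M=Ro.from_rotvec(o["tool_rot"]).as_matrix();p=o["tool_pos"]
np.savez("s4.npz",**s);np.savez("w4.npz",**w)
for n,d,(u,v,wi,h),f in(("s4",s,(265,60,130,130),4),("w4",w,(120,110,280,274),2)):
    im=cv2.cvtColor(d["color"],cv2.COLOR_RGB2BGR); c=cv2.resize(im[v:v+h,u:u+wi],None,fx=f,fy=f,interpolation=cv2.INTER_CUBIC)
    for k in ((proj(d,[p,p+M@[-.038,0,0]])-[u,v]+.5)*f): cv2.circle(c,tuple(int(a) for a in k),3,(255,255,0),-1)
    cv2.imwrite(f"pics/{n}.png",c)
E
```

```text
t: 3.05
tool_pos: [0.4622, 0.2622, 0.1707]
tool_rot: [-0.227, 1.559, 0.226]
contact_force: [-0.1, -0.8, -0.4]
opening: -0.0
```

View pics/s4.png

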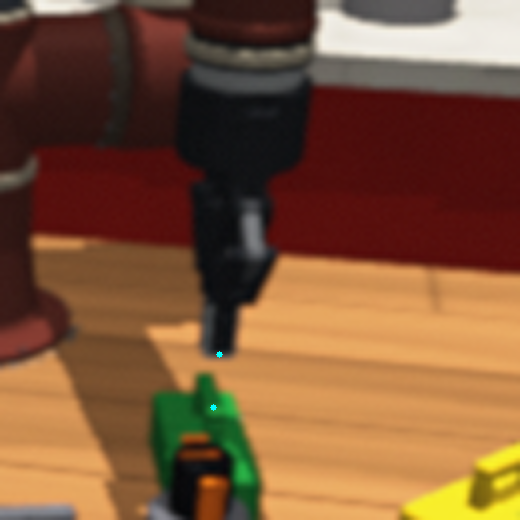

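View pics/w4.png

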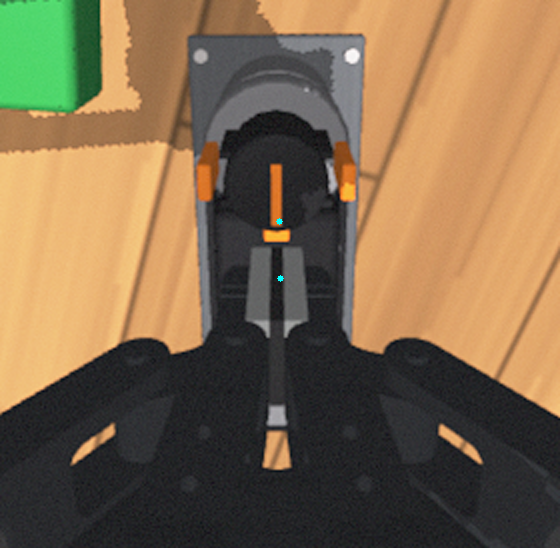

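The shut fingertips are confirmed to be about 38 mm short of the reported TCP, matching the -38 mm marker at (219,354) in the scene crop. Sideways they line up with the tabs: column 277 against a tab midpoint of 276.5. I'll allow for the 38 mm.

```bash
python3 -m jog '[[[0,0,0,0,-1],[0,0,0,0,-1],[0,0,0,0,-1],[0,0,0,0,-1],[0.03,0,0,0,-1],[0.06,0,0,0,-1],[0.085,0,0,0,-1],[0.1,0,0,0,-1],[0.113,0,0,0,-1],[0.113,0,0,0,-1],[0.113,0,0,0,-1]]]' 25
python3 - <<'E'
from h import *
from station import ctrl,imaging
s=imaging.get_image("scene"); w=imaging.get_image("wrist"); o=ctrl.get_obs(); print(o["contact_force"],o["tool_pos"])
for n,d,(u,v,wi,h),f in(("s5",s,(265,110,100,100),6),("w5",w,(120,110,280,274),2)):
    im=cv2.cvtColor(d["color"],cv2.COLOR_RGB2BGR); c=cv2.resize(im[v:v+h,u:u+wi],None,fx=f,fy=f,interpolation=cv2.INTER_CUBIC)
    cv2.imwrite(f"pics/{n}.png",c)
E
```

```text
t: 4.25
tool_pos: [0.4631, 0.2625, 0.059]
tool_rot: [-0.226, 1.557, 0.226]
contact_force: [0.5, 0.3, 0.3]
opening: 0.0851
[ 0.51353206 -0.09317654  0.09354469] [0.46361703 0.2626483  0.05974358]
```

View pics/s5.png

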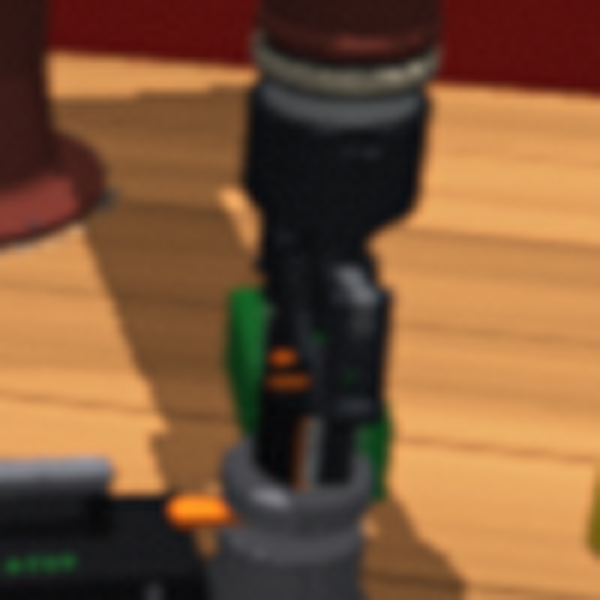

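View pics/w5.png

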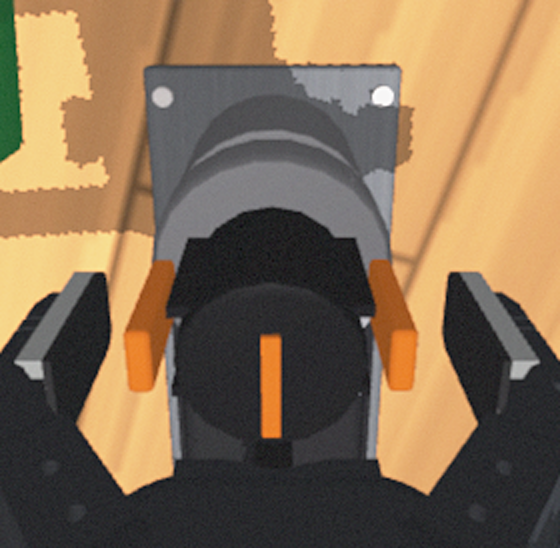

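```bash
python3 -m jog '[[[0,0,-0.0018,0,-1],[0,0,-0.0018,0,-1],[0,0,-0.0018,0,-0.3],[0,0,-0.0018,0,0.2],[0,0,-0.0018,0,0.5],[0,0,-0.0018,0,0.5]]]' 25
python3 - <<'E'
from h import *
from station import ctrl,imaging
s=imaging.get_image("scene"); w=imaging.get_image("wrist"); o=ctrl.get_obs(); print(o["contact_force"],o["wrist_torque"],o["tool_pos"],o["opening"])
M=Ro.from_rotvec(o["tool_rot"]).as_matrix(); print(M.T@o["contact_force"])
for n,d,(u,v,wi,h),f in(("w6",w,(120,110,280,274),2),):
    im=cv2.cvtColor(d["color"],cv2.COLOR_RGB2BGR); c=cv2.resize(im[v:v+h,u:u+wi],None,fx=f,fy=f,interpolation=cv2.INTER_CUBIC)
    cv2.imwrite(f"pics/{n}.png",c)
E
```

```text
t: 4.95
tool_pos: [0.4625, 0.2624, 0.0621]
tool_rot: [-0.226, 1.555, 0.226]
contact_force: [-4.6, -1.4, 11.1]
opening: 0.0439
[-4.43375186 -2.12846974 10.84990769] [-0.31971776  0.80543251  0.03226074] [0.46246769 0.26243537 0.0621379 ] 0.04365548720657981
[-10.86742739  -0.78362426  -4.81601399]
```

View pics/w6.png

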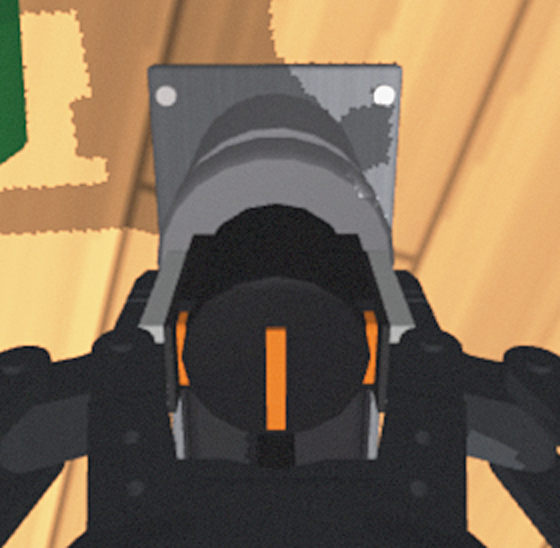

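The fingers are pressing on the post, with 11 N upward. I'll open a little, rise 6 mm, shift slightly and squeeze again.

```bash
python3 -m jog '[[[0,0,0,0,-0.3],[0,0,0,0,-0.5],[-0.006,0,-0.0003,0,-0.5],[-0.006,0,-0.0003,0,-0.3],[-0.006,0,-0.0003,0,0.1],[-0.006,0,-0.0003,0,0.5],[-0.006,0,-0.0003,0,0.5],[-0.006,0,-0.0003,0,0.5]]]' 25
python3 - <<'E'
from h import *
from station import ctrl,imaging
s=imaging.get_image("scene"); w=imaging.get_image("wrist"); o=ctrl.get_obs(); print(o["contact_force"],o["wrist_torque"],o["tool_pos"],o["opening"])
M=Ro.from_rotvec(o["tool_rot"]).as_matrix(); print(M.T@o["contact_force"])
for n,d,(u,v,wi,h),f in(("w7",w,(120,110,280,274),2),):
    im=cv2.cvtColor(d["color"],cv2.COLOR_RGB2BGR); c=cv2.resize(im[v:v+h,u:u+wi],None,fx=f,fy=f,interpolation=cv2.INTER_CUBIC)
    cv2.imwrite(f"pics/{n}.png",c)
E
```

```text
t: 5.85
tool_pos: [0.4626, 0.2626, 0.0713]
tool_rot: [-0.226, 1.555, 0.226]
contact_force: [-6.9, -3.0, 12.1]
opening: 0.0433
[-6.38585137 -3.54702914 12.78696514] [-5.19149918e-01  1.14628622e+00 -1.06173997e-04] [0.46259196 0.26259533 0.07130044] 0.04338405341823911
[-12.81352475  -1.58881096  -7.08210803]
```

View pics/w7.png

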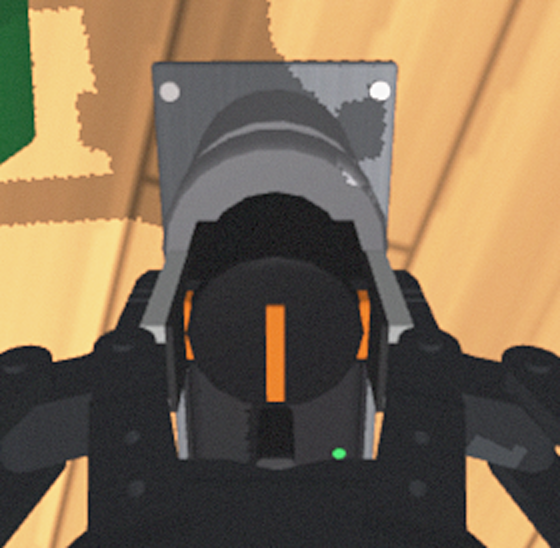

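```bash
python3 -m jog '[[[0,0,0,0,0.5],[0,0,0,0,0.5]]]' 30
python3 -m jog '[[[0,0,-0.0005,0,0.5],[0,0,-0.0005,0,0.5]]]' 30
python3 - <<'E'
from h import *
from station import ctrl
o=ctrl.get_obs(); M=Ro.from_rotvec(o["tool_rot"]).as_matrix(); print(M.T@o["contact_force"],M.T@o["wrist_torque"],o["tool_pos"],o["opening"])
E
```

```text
t: 6.15
tool_pos: [0.4623, 0.2625, 0.0716]
tool_rot: [-0.227, 1.556, 0.226]
contact_force: [-3.2, -1.6, 2.2]
opening: 0.0425
t: 6.35
tool_pos: [0.4623, 0.2625, 0.0717]
tool_rot: [-0.226, 1.555, 0.227]
contact_force: [1.1, 0.5, -0.8]
opening: 0.0425
[0.80050121 0.1336424  1.21224403] [-0.02634048 -0.1842881  -0.05691168] [0.46225378 0.26245487 0.07167132] 0.042466409682036695
```

```bash
python3 -m jog '[[[0,0,0,-0.03,0.5],[0,0,0,-0.06,0.5],[0,0,0,-0.1,0.5],[0,0,0,-0.1,0.5]]]' 22
python3 - <<'E'
from h import *
from station import ctrl,imaging
o=ctrl.get_obs(); M=Ro.from_rotvec(o["tool_rot"]).as_matrix(); print(M.T@o["contact_force"],M.T@o["wrist_torque"],o["tool_pos"],o["opening"],np.arctan2(M[1,2],M[0,2]))
w=imaging.get_image("wrist")
for n,d,(u,v,wi,h),f in(("w8",w,(120,110,280,274),2),):
    im=cv2.cvtColor(d["color"],cv2.COLOR_RGB2BGR); c=cv2.resize(im[v:v+h,u:u+wi],None,fx=f,fy=f,interpolation=cv2.INTER_CUBIC)
    cv2.imwrite(f"pics/{n}.png",c)
E
```

```text
t: 6.75
tool_pos: [0.4622, 0.2624, 0.0717]
tool_rot: [-0.305, 1.545, 0.305]
contact_force: [-1.0, -0.5, 0.5]
opening: 0.0422
[-0.53028562 -0.08816882 -1.11801967] [-0.03508876  0.14349138  0.01872262] [0.46217622 0.26242738 0.07166871] 0.04218641812856941 0.38859112477343394
```

View pics/w8.png

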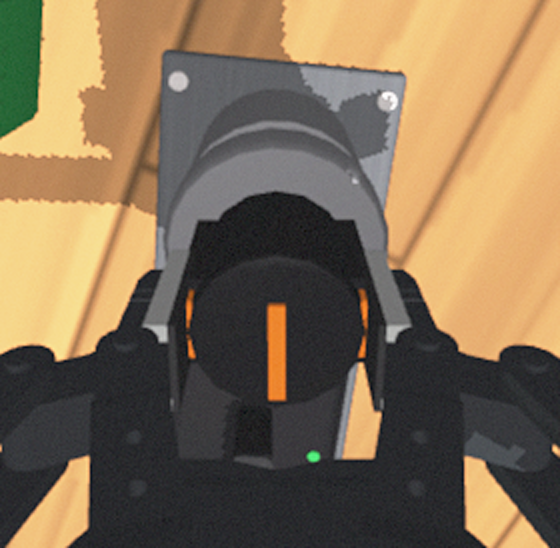

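The indicator stays aligned with the tool while the dock turns underneath it, so the collar is turning and the axial torque is low. Carrying on.

```bash
cat > st.py <<'E'
from h import *
from station import ctrl
o=ctrl.get_obs(); M=Ro.from_rotvec(o["tool_rot"]).as_matrix(); np.set_printoptions(precision=4,suppress=True)
print("t",o["t"],"F",M.T@o["contact_force"],"T",M.T@o["wrist_torque"],o["tool_pos"],o["opening"],"ang",np.arctan2(M[1,2],M[0,2])-.286,"q6",o["q"][5])
E
python3 -m jog '[[[0,0,0,-0.08,0.5],[0,0,0,-0.16,0.5],[0,0,0,-0.24,0.5],[0,0,0,-0.3,0.5],[0,0,0,-0.3,0.5]]]' ; python3 st.py
python3 -m jog '[[[0,0,0,-0.08,0.5],[0,0,0,-0.16,0.5],[0,0,0,-0.24,0.5],[0,0,0,-0.3,0.5],[0,0,0,-0.3,0.5]]]' ; python3 st.py
```

```text
t: 7.3
tool_pos: [0.4619, 0.2623, 0.0717]
tool_rot: [-0.538, 1.5, 0.537]
contact_force: [-2.3, -2.0, 2.0]
opening: 0.0424
t 7.3 F [-1.9992 -0.0795 -3.079 ] T [-0.0734  0.2867  0.0922] [0.4619 0.2623 0.0717] 0.042431163862834013 ang 0.40121225005747846 q6 -0.31007567618089005
t: 7.8
tool_pos: [0.4616, 0.2621, 0.0716]
tool_rot: [-0.769, 1.429, 0.767]
contact_force: [-2.4, -2.9, 2.6]
opening: 0.0426
t 7.8 F [-2.6509  0.3752 -3.7375] T [-0.1029  0.2535  0.1927] [0.4616 0.2621 0.0716] 0.04258434940915171 ang 0.6995409527836893 q6 -0.6084546858413865
```

```bash
python3 -m jog '[[[0,0,-0.0003,-0.04,0.5],[0,0,-0.0005,-0.08,0.5],[0,0,-0.0005,-0.12,0.5],[0,0,-0.0005,-0.15,0.5],[0,0,-0.0005,-0.15,0.5]]]' ; python3 st.py
python3 -m jog '[[[0,0,0,-0.02,0.5],[0,0,0,-0.03,0.5]]]' ; python3 st.py
```

```text
t: 8.3
tool_pos: [0.4615, 0.2619, 0.0717]
tool_rot: [-0.882, 1.382, 0.88]
contact_force: [-1.2, 0.2, 0.3]
opening: 0.0423
t 8.3 F [-0.2868  1.1922 -0.3177] T [-0.0003 -0.1834  0.1892] [0.4615 0.2619 0.0717] 0.04225386582544764 ang 0.8472297599518122 q6 -0.7568791019611547
t: 8.5
tool_pos: [0.4615, 0.2619, 0.0717]
tool_rot: [-0.904, 1.372, 0.903]
contact_force: [-2.3, -1.5, 0.8]
opening: 0.0422
t 8.5 F [-0.8514  1.5326 -2.3009] T [ 0.107  -0.0503  0.1813] [0.4615 0.2619 0.0717] 0.042161266345607254 ang 0.8769645308449778 q6 -0.7866504452728562
```

```bash
echo 'print("eff6",o["effort"][5],"effs",o["effort"])' >> st.py
python3 -m jog '[[[0,0,0,-0.015,0.5],[0,0,0,-0.03,0.5],[0,0,0,-0.03,0.5]]]' |grep -v tool; python3 st.py
python3 -m jog '[[[0,0,0,-0.015,0.5],[0,0,0,-0.03,0.5],[0,0,0,-0.03,0.5]]]'|grep -v tool ; python3 st.py
python3 -m jog '[[[0,0,0,-0.015,0.5],[0,0,0,-0.03,0.5],[0,0,0,-0.03,0.5]]]' |grep -v tool; python3 st.py
```

```text
t: 8.8
contact_force: [-1.7, -1.2, 1.4]
opening: 0.0428
t 8.8 F [-1.4251  1.1458 -1.6942] T [-0.0258 -0.0089  0.2303] [0.4615 0.2619 0.0717] 0.04275069149702197 ang 0.907293372779383 q6 -0.8170042392212253
eff6 -0.015245407121255994 effs [  0.3021 -30.8343 -34.6772  -0.0448  -0.3582  -0.0152]
t: 9.1
contact_force: [-3.1, -2.3, 1.3]
opening: 0.0423
t 9.1 F [-1.2983  2.1005 -3.1939] T [-0.0682 -0.0264  0.2426] [0.4615 0.2619 0.0716] 0.04225954898530097 ang 0.9379036084314387 q6 -0.8475998595844484
eff6 -0.009291513415519148 effs [  0.3361 -30.8039 -34.6946  -0.0386  -0.3889  -0.0093]
t: 9.4
contact_force: [-2.0, -2.0, 0.2]
opening: 0.0426
t 9.4 F [-0.1686  1.2683 -2.5386] T [ 0.0239 -0.0444  0.2652] [0.4615 0.2618 0.0717] 0.04256105381621085 ang 0.9684925237869684 q6 -0.8781937604341122
eff6 -0.008903697598725557 effs [  0.3817 -30.7728 -34.7108  -0.0328  -0.4194  -0.0089]
```

```bash
cat > pic.py <<'E'
import sys
from h import *
from station import imaging
n,o,u,v,wi,h,f=sys.argv[1:3]+[int(x) for x in sys.argv[3:]]
d=imaging.get_image(n); np.savez(o+".npz",**d)
im=cv2.cvtColor(d["color"],cv2.COLOR_RGB2BGR)
cv2.imwrite(f"pics/{o}.png",cv2.resize(im[v:v+h,u:u+wi],None,fx=f,fy=f,interpolation=cv2.INTER_CUBIC))
E
python3 pic.py wrist w9 120 110 280 274 2
```

```text
(no output)
```

View pics/w9.png

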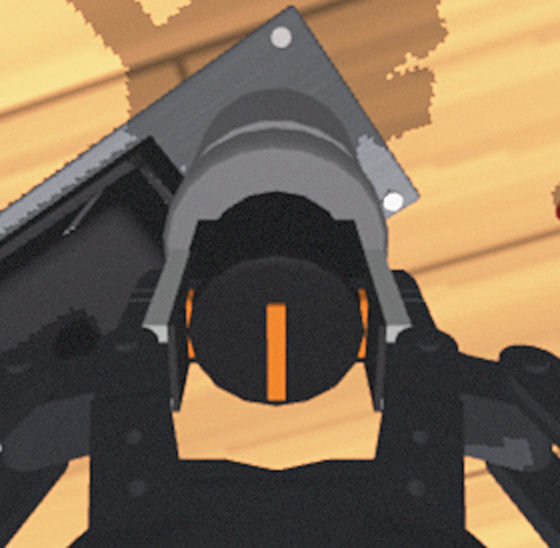

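The collar is still turning with the tool, and the tabs are held evenly. I'll continue in small feeling steps.

```bash
sed -i '$d' st.py; echo 'print("eff6",o["effort"][5])' >> st.py
python3 -m jog '[[[0,0,0,-0.015,0.5],[0,0,0,-0.03,0.5],[0,0,0,-0.03,0.5]]]' |grep -v tool; python3 st.py
python3 -m jog '[[[0,0,0,-0.015,0.5],[0,0,0,-0.03,0.5],[0,0,0,-0.03,0.5]]]'|grep -v tool ; python3 st.py
python3 -m jog '[[[0,0,0,-0.015,0.5],[0,0,0,-0.03,0.5],[0,0,0,-0.03,0.5]]]' |grep -v tool; python3 st.py
```

```text
t: 9.75
contact_force: [-1.9, -2.7, 1.2]
opening: 0.042
t 9.75 F [-1.2337  1.0151 -3.1598] T [-0.1322 -0.0231  0.2101] [0.4614 0.2618 0.0717] 0.04195403351326632 ang 0.9988067059869863 q6 -0.9085024288053096
eff6 -0.010015082953032106
t: 10.05
contact_force: [-2.6, -3.0, 1.2]
opening: 0.0426
t 10.05 F [-1.2017  1.7238 -3.5476] T [-0.0501  0.0048  0.2788] [0.4614 0.2618 0.0717] 0.04262191843361785 ang 1.029473987036588 q6 -0.9391156929268805
eff6 -0.01000492600724101
t: 10.35
contact_force: [-2.4, -2.5, -0.1]
opening: 0.0423
t 10.35 F [ 0.0502  1.7423 -2.97  ] T [-0.0499 -0.0588  0.2852] [0.4614 0.2617 0.0716] 0.04234532954075155 ang 1.0600431913037784 q6 -0.9697354851187815
eff6 -0.014724412467330694
```

```bash

python3 -m jog '[[[0,0,-0.0003,-0.015,0.5],[0,0,-0.0003,-0.025,0.5],[0,0,-0.0003,-0.025,0.5]]]' |grep -v tool; python3 st.py
```

```text
t: 10.65
contact_force: [-1.7, -1.1, -0.8]
opening: 0.0427
t 10.65 F [ 0.7575  1.472  -1.4222] T [-0.0638 -0.3379  0.2441] [0.4614 0.2617 0.0716] 0.04267324321289672 ang 1.0855296319621335 q6 -0.9956490981699305
eff6 -0.021756176138296723
```

```bash

python3 -m jog '[[[0,0,0,-0.015,0.5],[0,0,0,-0.025,0.5],[0,0,0,-0.025,0.5]]]' |grep -v tool; python3 st.py
```

```text
t: 10.95
contact_force: [-1.9, -1.3, 0.9]
opening: 0.042
t 10.95 F [-0.9495  1.6271 -1.5639] T [-0.0412 -0.1961  0.2654] [0.4614 0.2617 0.0716] 0.042003741251165995 ang 1.110938733515298 q6 -1.0210519629627453
eff6 -0.015932913520373404
```

```bash

python3 -m jog '[[[0,0,0,-0.015,0.5],[0,0,0,-0.025,0.5],[0,0,0,-0.025,0.5]]]' |grep -v tool; python3 st.py
```

```text
t: 11.25
contact_force: [-2.1, -1.4, 1.6]
opening: 0.0422
t 11.25 F [-1.6508  1.8602 -1.6702] T [-0.0808 -0.223   0.2859] [0.4614 0.2616 0.0716] 0.04220363427890779 ang 1.1364315641069513 q6 -1.0465257815376083
eff6 -0.016830084496177733
```

```bash

python3 -m jog '[[[0,0,0,-0.015,0.5],[0,0,0,-0.025,0.5],[0,0,0,-0.025,0.5]]]' |grep -v tool; python3 st.py
```

```text
t: 11.55
contact_force: [-2.4, -0.9, 0.4]
opening: 0.0427
t 11.55 F [-0.3814  2.2485 -1.1858] T [-0.0155 -0.177   0.3207] [0.4614 0.2616 0.0717] 0.04268386320188009 ang 1.1617184934551374 q6 -1.0718242745355508
eff6 -0.07178395288065076
```

```bash

python3 -m jog '[[[0,0,0,-0.015,0.5],[0,0,0,-0.025,0.5],[0,0,0,-0.025,0.5]]]' |grep -v tool; python3 st.py
```

```text
t: 11.85
contact_force: [-1.7, -0.9, 1.4]
opening: 0.0422
t 11.85 F [-1.3605  1.5522 -1.0713] T [ 0.1288 -0.1645  0.3314] [0.4613 0.2616 0.0716] 0.04221795141412773 ang 1.1869680529793596 q6 -1.0970931580497525
eff6 -0.17050108406692743
```

```bash

python3 -m jog '[[[0,0,0,-0.015,0.5],[0,0,0,-0.02,0.5],[0,0,0,-0.02,0.5]]]' |grep -v tool; python3 st.py
```

```text
t: 12.15
contact_force: [-2.4, -0.8, 1.1]
opening: 0.0424
t 12.15 F [-1.069   2.3378 -0.9996] T [ 0.2239 -0.2063  0.3137] [0.4613 0.2617 0.0717] 0.04240727470272415 ang 1.2071126693460874 q6 -1.1172279677018122
eff6 -0.23189749103039503
```

The axial effort has risen steadily from 0.017 to 0.07, 0.17 and 0.23 N m, so the stop is met at about 1.15 rad. I'll ease off a touch and let go.

```bash

python3 -m jog '[[[0,0,0,0.015,0.5],[0,0,0,0.015,0.5],[0,0,0,0.015,0],[0,0,0,0.015,-0.5],[0,0,0,0.015,-1],[0,0,0,0.015,-1],[0,0,0,0.015,-1]]]' |grep -v tool; python3 st.py; python3 pic.py wrist w10 120 110 280 274 2
```

```text
t: 12.85
contact_force: [0.6, -0.2, -0.0]
opening: 0.0855
t 12.85 F [ 0.0333 -0.6575 -0.1048] T [ 0.0488 -0.0248  0.0188] [0.4621 0.262  0.0726] 0.08549813713016309 ang 1.1924116744259368 q6 -1.1024203839973943
eff6 -0.0014270978135755286
```

View pics/w10.png

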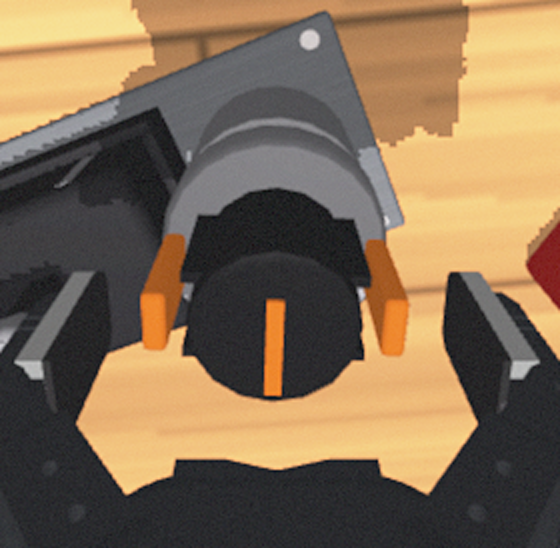

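Both orange tabs have sprung out: their tops run from column 142 to 408, evenly about the collar. Next I'll rise, turn back to the dock's yaw and go above the handle.

```bash

python3 -m jog '[[[-0.04,0,0,0,-1],[-0.08,0,0,0,-1],[-0.11,0,0,0,-1],[-0.12,0,0,0.14,-1],[-0.12,-0.009,-0.022,0.28,-1],[-0.12,-0.018,-0.044,0.42,-1],[-0.12,-0.027,-0.066,0.56,-1],[-0.12,-0.036,-0.088,0.70,-1],[-0.12,-0.044,-0.11,0.84,-1],[-0.12,-0.044,-0.11,0.98,-1],[-0.12,-0.044,-0.11,1.12,-1],[-0.12,-0.044,-0.11,1.192,-1]]]' 
python3 -m jog '[[[0,0,0,0,-1],[0,0,0,0,-1]]]'; python3 st.py; python3 pic.py wrist w11 120 110 280 274 2;python3 pic.py top t11 185 175 110 75 7
```

```text
t: 14.1
tool_pos: [0.4956, 0.1479, 0.1932]
tool_rot: [-0.221, 1.554, 0.221]
contact_force: [0.1, -0.3, 0.1]
opening: 0.0853
t: 14.3
tool_pos: [0.4959, 0.148, 0.1937]
tool_rot: [-0.222, 1.553, 0.223]
contact_force: [1.1, 0.3, 0.4]
opening: 0.0855
t 14.3 F [-0.3621 -0.0009  1.0979] T [ 0.01    0.0215 -0.0239] [0.4959 0.148  0.1937] 0.0854695064327082 ang -0.0026576196338164992 q6 -0.13753477798607744
eff6 0.03320657182484865
```

View pics/w11.png

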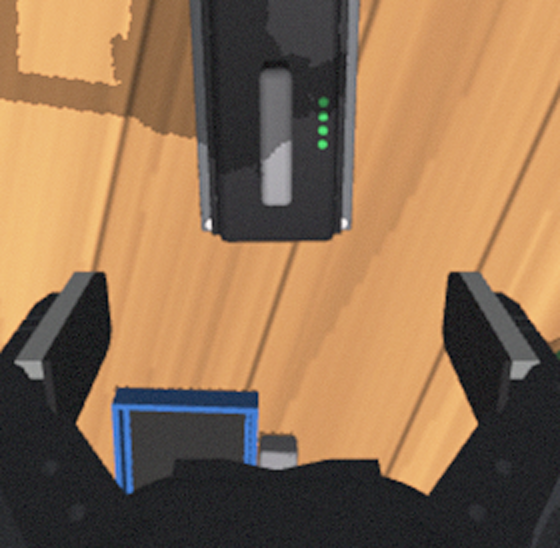

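```bash
python3 - <<'E'
from h import *
from station import ctrl
d=dict(np.load("w11.npz"));o=ctrl.get_obs();M=Ro.from_rotvec(o["tool_rot"]).as_matrix()
X=ray(d,276/2+120-.25,138/2+110-.25,.099);print(X, M.T@(X-o["tool_pos"]))
E
```

```text
[0.49495943 0.14916983 0.099     ] [ 0.09449793  0.00137384 -0.00097859]
```

View pics/t11.png

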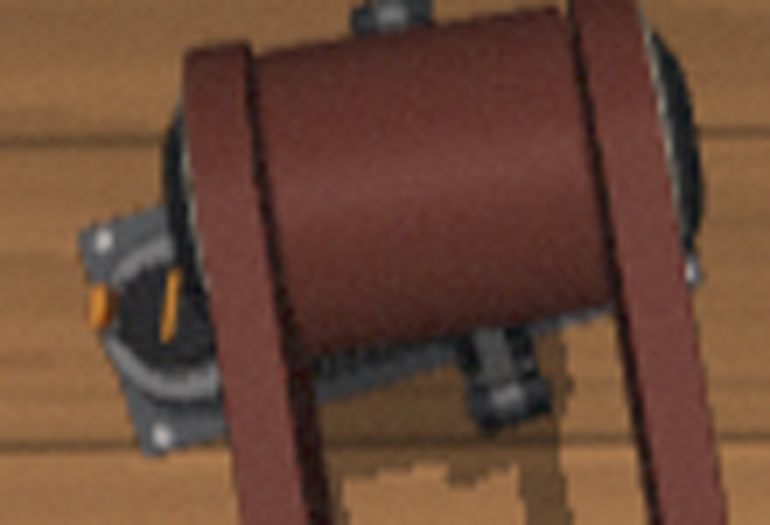

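```bash

python3 -m jog '[[[0.04,0.001,-0.0005,0,-1],[0.08,0.001,-0.0005,0,-1],[0.12,0.001,-0.0005,0,-1],[0.14,0.001,-0.0005,0,-1],[0.154,0.001,-0.0005,0,-1],[0.154,0.001,-0.0005,0,-1]]]' 50; python3 st.py; python3 pic.py scene s12 220 90 120 150 4
```

```text
t: 15.0
tool_pos: [0.4944, 0.1489, 0.0375]
tool_rot: [-0.222, 1.557, 0.223]
contact_force: [-0.6, 0.9, 0.1]
opening: 0.0854
t 15.0 F [-0.1028  1.0485 -0.3708] T [-0.006   0.0405 -0.0619] [0.4944 0.1489 0.0375] 0.08537932661595402 ang -0.0024900744368344663 q6 -0.13567703507832576
eff6 -0.0034587028494570404
```

View pics/s12.png

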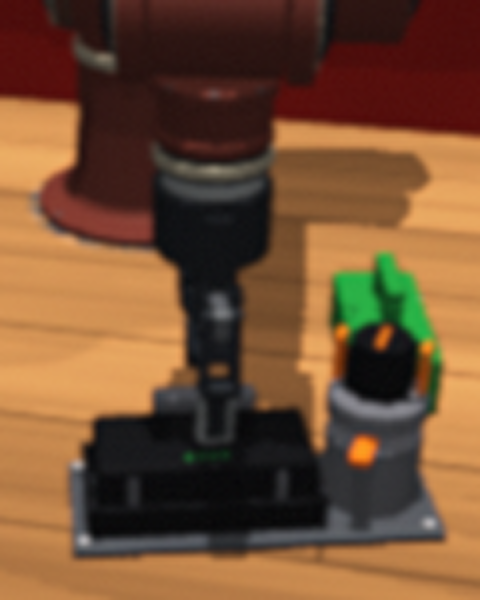

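The gripper straddles the handle, the bar has swung clear at (362,452), and both tabs are out. Gripping.

```bash

python3 -m jog '[[[0,0,0,0,0],[0,0,0,0,0.5],[0,0,0,0,1],[0,0,0,0,1],[0,0,0,0,1],[0,0,0,0,1],[0,0,0,0,1]]]' 60; python3 st.py
python3 -m jog '[[[-0.002,0,0,0,1],[-0.005,0,0,0,1],[-0.01,0,0,0,1],[-0.01,0,0,0,1]]]' 60; python3 st.py
```

```text
t: 15.75
tool_pos: [0.4966, 0.1492, 0.04]
tool_rot: [-0.222, 1.552, 0.223]
contact_force: [1.4, 1.0, 2.9]
opening: 0.0145
t 15.75 F [-2.8459  0.5377  1.659 ] T [ 0.0029 -0.1486  0.0207] [0.4966 0.1492 0.04  ] 0.01454762057848624 ang -0.0027617941813379843 q6 -0.13552395769894163
eff6 -0.04642584943212569
t: 16.15
tool_pos: [0.4962, 0.1491, 0.05]
tool_rot: [-0.222, 1.553, 0.223]
contact_force: [0.5, 0.3, -6.7]
opening: 0.0147
t 16.15 F [6.686  0.1153 0.5627] T [-0.0102 -0.0915  0.0803] [0.4962 0.1491 0.05  ] 0.01474826614648803 ang -0.0027397647281648396 q6 -0.13552366707514102
eff6 -0.0004353516033006599
```

```bash

python3 -m jog '[[[-0.02,0,0,0,1],[-0.04,0,0,0,1],[-0.06,0,0,0,1],[-0.08,0,0,0,1],[-0.09,0,0,0,1],[-0.09,0,0,0,1],[-0.09,0,0,0,1]]]'; python3 st.py;  python3 pic.py scene s13 200 70 160 150 4
```

```text
t: 16.85
tool_pos: [0.495, 0.1489, 0.1389]
tool_rot: [-0.222, 1.554, 0.223]
contact_force: [-0.8, -0.8, -6.6]
opening: 0.0145
t 16.85 F [ 6.5452 -0.543  -0.9937] T [ 0.0229  0.0301 -0.0115] [0.495  0.1489 0.1389] 0.014527672181238196 ang -0.002738984336895345 q6 -0.1354907705271352
eff6 -0.00029049340810161084
```

View pics/s13.png

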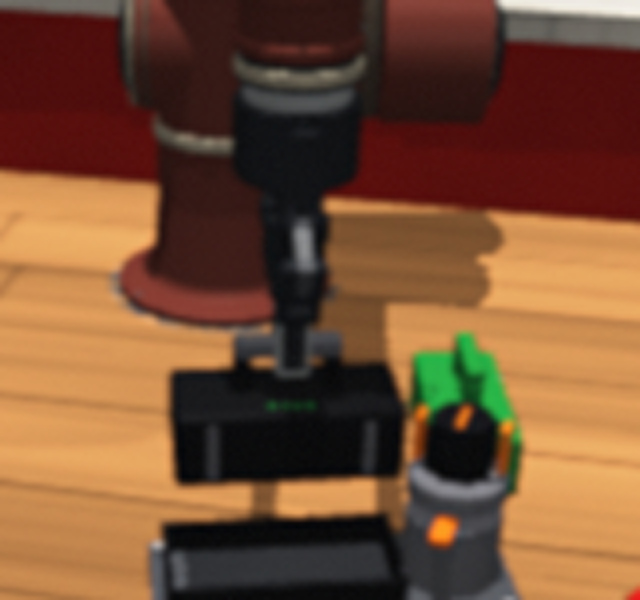

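```bash

python3 -m jog '[[[0,-0.015,-0.003,0,1],[0,-0.045,-0.01,0,1],[0,-0.08,-0.017,0.01,1],[0,-0.115,-0.025,0.02,1],[0,-0.15,-0.033,0.03,1],[0,-0.185,-0.04,0.037,1],[0,-0.22,-0.048,0.037,1],[0,-0.255,-0.055,0.037,1],[0,-0.285,-0.062,0.037,1],[0,-0.31,-0.067,0.037,1],[0,-0.325,-0.07,0.037,1],[0,-0.325,-0.07,0.037,1]]]'
python3 -m jog '[[[0,0,0,0,1],[0,0,0,0,1]]]'; python3 st.py;  python3 pic.py scene s14 80 70 200 150 4; python3 pic.py top t14 300 150 120 100 6
```

```text
t: 18.1
tool_pos: [0.5176, -0.1841, 0.1367]
tool_rot: [-0.19, 1.56, 0.193]
contact_force: [0.3, 0.0, -6.5]
opening: 0.0147
t: 18.3
tool_pos: [0.5172, -0.183, 0.1359]
tool_rot: [-0.19, 1.562, 0.194]
contact_force: [-0.0, 0.3, -5.6]
opening: 0.0148
t 18.3 F [5.61   0.2451 0.0591] T [-0.0381 -0.004   0.0096] [ 0.5172 -0.183   0.1359] 0.014818568624983276 ang -0.04125160569284844 q6 -0.7226840921384096
eff6 0.0010968069545924664
```

View pics/s14.png

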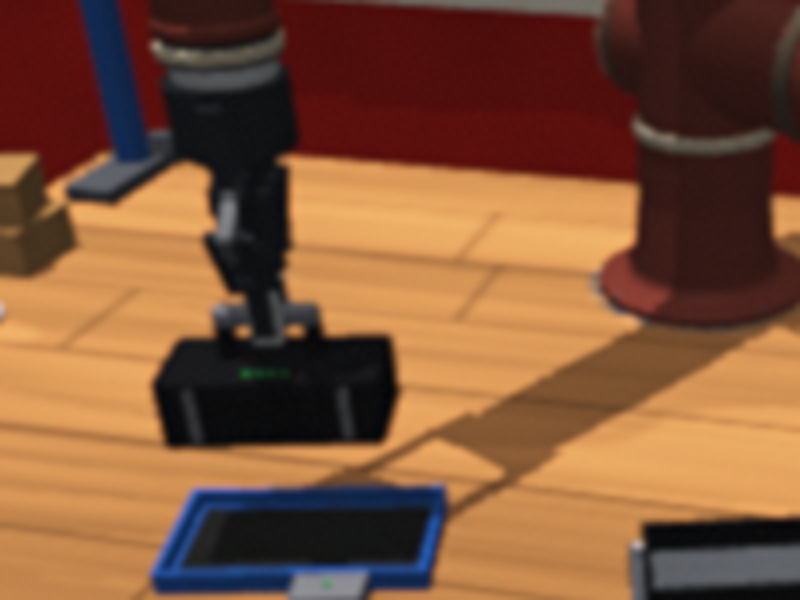

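View pics/t14.png

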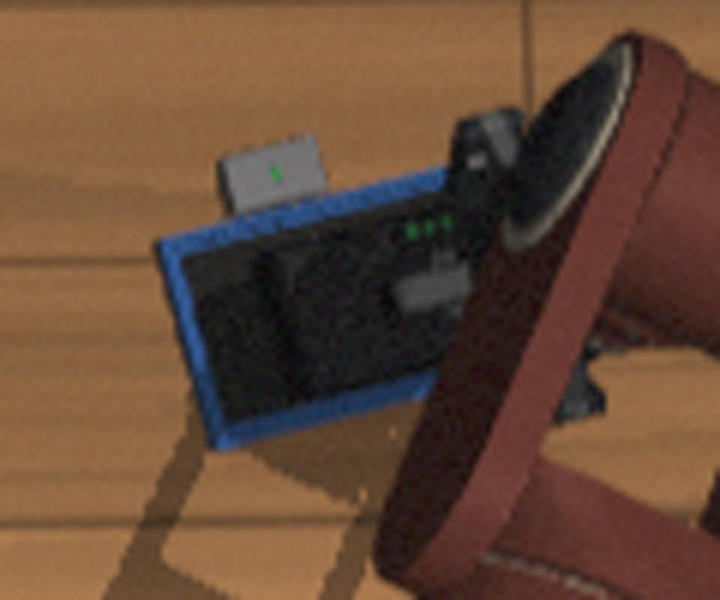

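```bash
python3 - <<'E'
from h import *
d=dict(np.load("t14.npz"))
zt=.062+.096
a=ray(d,262/6+299.5,252/6+149.5,zt);b=ray(d,300/6+299.5,400/6+149.5,zt)
m=(a+b)/2; print(a,b,m, np.linalg.norm(a-b)); yaw=.246
print("centre",m[:2]-.075*np.array([-np.sin(yaw),np.cos(yaw)]))
h=ray(d,(395+10)/6+299.5,295/6+149.5,.099+.096); print("handle left end",h, h[:2]-.035*np.array([-np.sin(yaw),np.cos(yaw)]))
E
```

```text
[ 0.53187489 -0.09893812  0.158     ] [ 0.46621958 -0.11381035  0.158     ] [ 0.49904724 -0.10637424  0.158     ] 0.06731866562631808
centre [ 0.51731171 -0.17911631]
handle left end [ 0.51006871 -0.15131559  0.195     ] [ 0.51859213 -0.18526189]
```

```bash

python3 -m jog '[[[0.015,0,0,0,1],[0.03,0,0,0,1],[0.045,0,0,0,1],[0.06,0,0,0,1],[0.07,0,0,0,1],[0.08,0,0,0,1],[0.087,0,0,0,1],[0.092,0,0,0,1],[0.092,0,0,0,1],[0.092,0,0,0,1]]]'; python3 st.py;  python3 pic.py scene s15 80 100 200 150 4
```

```text
t: 19.4
tool_pos: [0.518, -0.183, 0.0449]
tool_rot: [-0.191, 1.56, 0.194]
contact_force: [-0.1, -0.3, -6.2]
opening: 0.0149
t 19.4 F [ 6.1782 -0.2246 -0.2221] T [ 0.0068 -0.0186 -0.0014] [ 0.518  -0.183   0.0449] 0.014936449266769373 ang -0.04080397238811567 q6 -0.7228477218500541
eff6 0.00011753110356949037
```

View pics/s15.png

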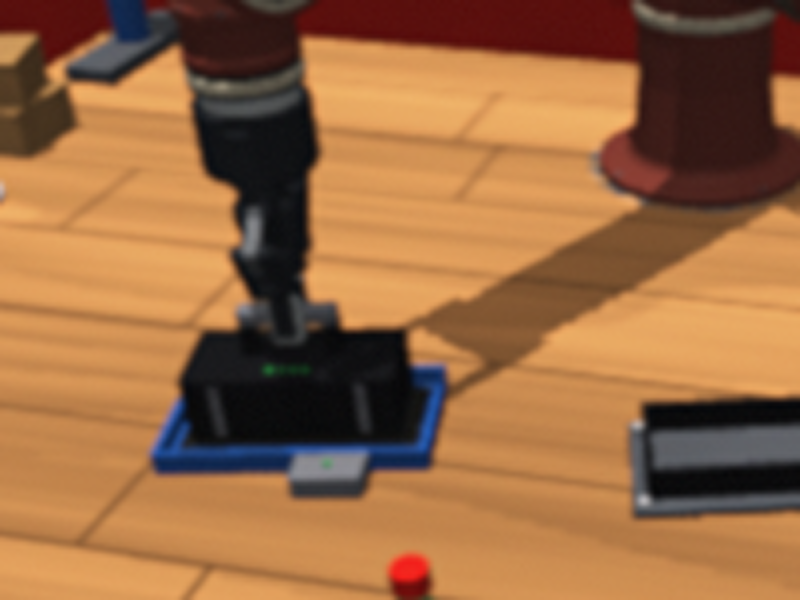

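The pack is centred inside the tray walls, a few mm above the floor. I'll lower it slowly to contact.

```bash

python3 -m jog '[[[0.002,0,0,0,1],[0.004,0,0,0,1],[0.006,0,0,0,1],[0.006,0,0,0,1]]]'; python3 st.py
python3 -m jog '[[[0.001,0,0,0,1],[0.002,0,0,0,1],[0.002,0,0,0,1]]]'; python3 st.py
```

```text
t: 19.85
tool_pos: [0.5178, -0.1829, 0.0386]
tool_rot: [-0.191, 1.56, 0.194]
contact_force: [0.3, 0.9, -5.5]
opening: 0.0144
t 19.85 F [5.5431 0.8267 0.5175] T [0.0154 0.0137 0.0625] [ 0.5178 -0.1829  0.0386] 0.014405117367816255 ang -0.04087795602960709 q6 -0.7228021377193005
eff6 -0.00021656303033523727
t: 20.15
tool_pos: [0.518, -0.183, 0.0371]
tool_rot: [-0.191, 1.56, 0.194]
contact_force: [-1.7, 0.5, -3.0]
opening: 0.0149
t 20.15 F [ 2.95    0.9524 -1.5668] T [-0.0092  0.1636  0.104 ] [ 0.518  -0.183   0.0371] 0.014949080205942326 ang -0.04083220124997697 q6 -0.7228071953279871
eff6 -0.013540666841436177
```

```bash

python3 -m jog '[[[0.001,0,0,0,1],[0.0015,0,0,0,1],[0.0015,0,0,0,1]]]'; python3 st.py
```

```text
t: 20.45
tool_pos: [0.5183, -0.1831, 0.0371]
tool_rot: [-0.191, 1.56, 0.194]
contact_force: [-4.3, 2.2, 3.4]
opening: 0.0145
t 20.45 F [-3.4206  3.1478 -3.6879] T [-0.0237  0.6295  0.4859] [ 0.5183 -0.1831  0.0371] 0.014463430355737208 ang -0.04065727955067344 q6 -0.722800700388448
eff6 0.017712677945382893
```

```bash

python3 -m jog '[[[0,0,0,0,0.7],[0,0,0,0,0.3],[0,0,0,0,-0.3],[0,0,0,0,-1],[0,0,0,0,-1],[0,0,0,0,-1],[0,0,0,0,-1]]]' 20; python3 st.py
python3 -m jog '[[[-0.02,0,0,0,-1],[-0.05,0,0,0,-1],[-0.09,0,0,0,-1],[-0.13,0,0,0,-1],[-0.17,0,0,0,-1],[-0.2,0,0,0,-1],[-0.2,0,0,0,-1],[-0.2,0,0,0,-1]]]'; python3 st.py; python3 pic.py scene s16 60 90 300 220 2; python3 pic.py wrist w16 0 0 512 384 1; python3 pic.py top t16 150 60 270 220 2
```

```text
t: 21.15
tool_pos: [0.5185, -0.1832, 0.0372]
tool_rot: [-0.192, 1.56, 0.194]
contact_force: [-0.4, 0.1, 0.9]
opening: 0.0852
t 21.15 F [-0.9073  0.2308 -0.344 ] T [-0.0362  0.0632  0.0193] [ 0.5185 -0.1832  0.0372] 0.08523498927677711 ang -0.04059202103194515 q6 -0.7228213654692529
eff6 1.4464478681475157e-05
t: 21.95
tool_pos: [0.5183, -0.1836, 0.2379]
tool_rot: [-0.192, 1.558, 0.193]
contact_force: [-0.3, -0.2, -1.0]
opening: 0.0852
t 21.95 F [ 1.0206 -0.1662 -0.3519] T [ 0.0062 -0.0179 -0.0189] [ 0.5183 -0.1836  0.2379] 0.0851583184810774 ang -0.04060284552226015 q6 -0.7227609243032492
eff6 -2.4219073679887515e-06
```

View pics/s16.png

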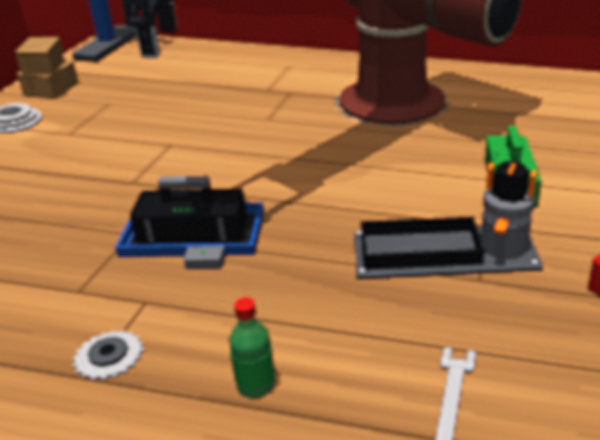

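View pics/w16.png

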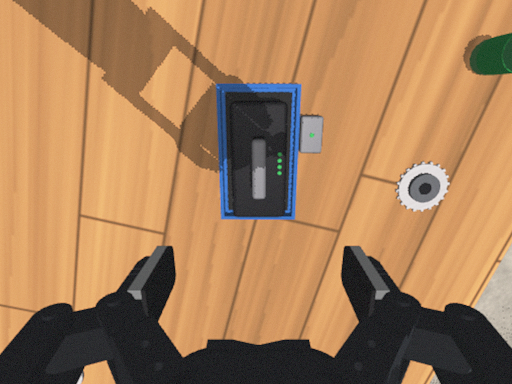

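View pics/t16.png

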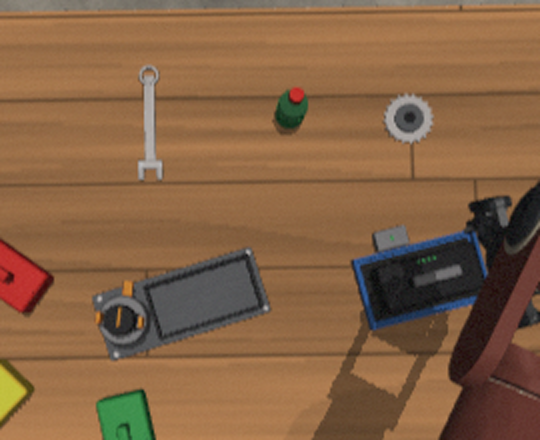

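The pack sits upright inside the tray walls, at about (259,155) in the wrist view. The dock is empty, both tabs are out, the other items haven't moved, and the robot touches nothing. Handing in.

```bash
python3 -c "
from station import ctrl; print(ctrl.finish_job())"
```

```text
the job is handed in; nothing more can be done
None
```

The battery is unlocked, lifted out and lying flat in the charging tray, and I handed the job in at about 22 s. The hand-in reports no verdict, so the results below are from my own checks.

- **Unlocking:** I squeezed the tabs with 22–30 N and turned the collar anticlockwise. The stop came at about 1.15 rad, where the wrist joint's torque rose from 0.02 to 0.23 N m, below the 0.5 N m limit. I eased off slightly and let go, and the pictures show both tabs sprung out.
- **Moving the battery:** I lifted it straight up by its handle, lowered it in small steps until it touched the tray floor, and let go.
- **Last checks:** The pictures show the battery upright inside the tray walls and lengthwise. By the robot's own position it is within a few mm of the tray's centre. Tabs are still out, the wrench, bottle and sprocket look unmoved, and the gripper is clear.

**Disagreements with the description:**
- The real fingertips sit about 38 mm behind the reported tool point when shut. Two cameras agreed on this, so I corrected the heights.
- The first squeeze read about 11 N upward. I took that for the fingers pressing on the post and opened, rose and squeezed again, but the upward force came back (about 13 N). It faded once the hold was reset, so it probably came from the pads sliding forward as they closed.
- The gripper read 42–44 mm with the tabs squeezed, not the stated 48 mm.

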